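# Prime the bakery filler and hold its push bar at slow purge

### The arm

A 6-joint arm with a two-finger parallel gripper is mounted at the origin on the work surface. World frame = base frame: x ahead of the robot, y to its left, z up, the work surface at z = 0. Lengths are in m, angles in rad, forces in N, time in s.
With the tool pointing down it reaches from about 0.35 to 0.775 m from the base axis. Payload 7.3 kg.
Tool frame: the origin (TCP) lies on the mounting face of the last link; the fingertips stand 178 mm ahead of it and the grasp point (between the pads) lies 159 mm ahead of it; z points along the fingers, y is the line along which they close (so a half turn about z gives the same grasp; the last joint's range is limited). The gripper opens to 92 mm and grips with 3 to 60 N. Pads are 19 mm wide; open, the fingers measure 130 mm over their backs; the gripper's body (75 mm by 190 mm) begins 47 mm behind the grasp point.
Start: joints at [1.195, 0.342, 1.524, -0, 1.275, -0.146], TCP at [0.12, 0.511, 0.405] pointing down, gripper open.
Joint ranges: [-2.53, 2.53], [-0.77, 2.02], [0.04, 2.7], [-1, 4.14], [0.28, 2.66], [-3.11, 3.11]. Speed limits (rad/s): [2.57, 2.57, 3.14, 3.14, 3.14, 3.14].

### API

Orientations are given as [roll, pitch, yaw] about the fixed x, y, z axes, in that order (R = Rz(yaw) Ry(pitch) Rx(roll)).
In Python, from bench import manip gives the robot as it stands. The module is installed in compiled form; this text tells all that it offers.
- The arm moves only by the tool drive_tool, never from a script. Its argument "increments" is a list of rows, each a list of 4 numbers: the shift along the world's x, y, z in mm, then the turn about the world's z in degrees. A call has 1 to 10 rows; each row is the pose to reach, as a shift and turn from the pose commanded when the call began; what a row does not reach only later rows make up. A row lasts 1/8 s, in which the tool goes at most 62.5 mm and 10.7 degrees, less where a joint would pass 70% of its speed; a pose out of reach is approached as far as the arm can. A call with a gripper value outside its range is refused whole. "jaw" is the finger opening in mm, from 0 to 91.8, set as the call begins (left out, the last holds). The fingers move at their own pace and stop on an object; "force" is the grip in N (left out, the last holds). Time passes only in rows, so rows that repeat a pose let the fingers close. It gives the time, the measured TCP pose, the force, the opening and the grip force at its end, in the units of the state.
- manip.get_obs(): the state, without advancing time (a new reading comes with each control period).
- manip.snapshot(name): name is "side" or "top"; returns a dict with "color" (420x560x3 uint8, red, green, blue), "fov_y" (degrees; the focal length in pixels is half the picture's height over the tangent of half this angle, whatever the lens; pixels are square), "cx", "cy" (the principal point, pixels), "R" (3x3) and "t" (3): a world point X has camera coordinates R X + t. Camera axes: x right, y down, z forward; pixel columns grow to the right and rows downward; lengths in m; the calibration is good to about 2 mm. A picture is of the moment at which its call begins. There is no depth.
- manip.finish_job(): hands the job in; it is judged then, once.
The state is a dict: "t": time; "joints": joint angles; "joint_velocities": joint speeds; "effort": joint torques, N m; "tcp_pos": TCP position; "tool_rot": TCP orientation; "force": force on the tool from outside, world axes, zero at the start; "wrist_torque": the same for the moment, N m; "grip_width": finger opening in m; "gripper_force": force on a finger pad.
Only numpy, scipy, OpenCV 4.12 (cv2) and the standard library are available. Lean on these libraries where they do the work, as an engineer would, in place of code of your own. Each camera call takes 0.05 s, during which the arm holds its last target. There are 200 camera calls.

### The job

Prime the empty pastry filler on the bench: with its push bar left up, swing the sprung dosing lever with the upright grip all the way to its stop and let it come fully home again. Then press the hinged wire push bar down to half its travel, where it lies level beside the fixed guide rod, and keep it held steadily there for at least two seconds of slow purge, never pushing it down to its bottom stop. Finish while still holding the bar at half travel, with the lever home, and leave the other things on the bench where they are.

Things in the scene. Friction and masses are not known exactly. Their poses are not given: they have to be found in the camera images.
- filler: Fixed filling machine: black housing 320 wide (y), 280 deep (x), 250 high, front face 170 high; conical hopper on top, 242 across, 550 high, 180 behind the front. Origin on the bench under the middle of the front face; x points into the machine, z up. Clear pump block with lever: y -125 to +5, juts out 50, 160 to 210 high; two nozzles reach out 84, 178 high. Push bar at y > 0.
- guide_tip (a point): Free end of the fixed level steel guide rod, 6 thick, that juts out 115 from the front face at y = -6, height 130, beside the push bar.
- bar (a joint): Push bar hinge, rad: 0 = up (sprung rest, bar slopes 0.3 rad upward from its hinge), 0.3 = half travel, bar level, 0.6 = bottom stop. The spring lifts it again when let go; pressing at the plate takes about 3 N to start, 7 N at half travel, 11 N at the bottom.
- bar_plate (a point): Middle of the upper face of the push bar's flat steel plate (108 wide along the machine's y, 36 deep, 6 thick), the place to press. The bar is a wire frame 8 thick, 100 wide, jutting out of the front; this point is 122 out from the hinge and 6 above the frame's centre plane. 172 above the bench at rest, 136 when level, 100 at the bottom.
- bar_hinge (a point): Middle of the push bar's hinge line, fixed on the machine, 8 in front of the front face, at y = +70 of the machine, height 130. The hinge line runs along the machine's y.
- lever (a joint): Dosing lever, rad: 0 = home (sprung rest), 0.9 = its stop. It swings level about an upright pivot, clockwise seen from above, that is towards the push bar's side (the machine's +y). The spring brings it home whenever it is let go; at the grip it takes about 2 N to start and 8 N at the stop.
- lever_grip (a point): Centre of the top of the lever's upright black round grip, 26 in diameter, 229 to 304 above the bench, on the end of the flat steel arm (16 wide, 8 thick, centre 225 above the bench). The grip's axis is 130 from the pivot. At home the arm points out of the front, turned 0.35 rad towards the machine's -y.
- lever_pivot (a point): The lever's pivot, fixed on the machine, on the arm's centre plane: 20 in front of the front face, at y = -60 of the machine, height 225.
- bowl: Bystander, leave alone: steel bowl, 120 across, 55 high. Origin at the centre of its underside.
- cutter: Bystander, leave alone: plain round steel pastry cutter (open ring), 72 across, 50 high. Origin at the centre of its underside.
- jar: Bystander, leave alone: closed jar, 68 across, 90 high, aluminium lid. Origin at the centre of its underside.
- scraper: Bystander, leave alone: flat spatula with a white handle, lying flat along its own x axis. Origin at the middle of its underside.

How it is judged:
By the outcome, as a careful person would: the job done as asked, in the order asked, and still so for the second after the job is handed in, while the arm keeps its last pose, push and grip.
It also fails if it takes over 45 s, if anything falls off the work surface, if the arm or the gripper's body presses on something with over 40 N, if the wrist force passes 120 N, or if a joint passes its speed limit or range.

## Working session

There is one attempt and no reset: what is moved stays moved. The work goes in short steps, Python scripts to look and compute and a tool call to move; the robot and the scene stay as the last step left them, time stands still between calls to the robot, and variables do not carry over. Pictures are saved under pics/ and viewed, at most 10 in all, crops included, and the job is handed in when it is done.

Besides the shell and the picture viewer there is one more tool, called after "Emit:" as name(argument=value, ...), one argument or row to a line, values as JSON. drive_tool: Moves the arm, as the interface text tells. Its arguments: {"type":"object","properties":{"increments":{"type":"array","items":{"type":"array","items":{"type":"number"}}},"jaw":{"type":"number"},"force":{"type":"number"}},"required":["increments"]}

```bash
mkdir -p pics; python3 - <<'E'
from bench import manip
import cv2,pickle
d={}
for n in("side","top"):
    s=manip.snapshot(n);d[n]=s
    cv2.imwrite(f"pics/{n}0.png",s["color"][:,:,::-1])
    print(n,s["fov_y"],s["cx"],s["cy"],s["R"],s["t"])
pickle.dump(d,open("s0.pkl","wb"))
print(manip.get_obs())
E
```

```text
side 42.3773427044684 273.65065924769374 214.8228195775165 [[ 0.75964874 -0.65006266  0.01877072]
 [-0.44032336 -0.5353643  -0.72076376]
 [ 0.47859078  0.5392621  -0.69292659]] [-0.50108132  0.34602254  1.13183971]
top 53.76339621942447 283.3317907796588 202.5055516106134 [[-0.13951157 -0.99021762 -0.00236349]
 [-0.96703443  0.136758   -0.21480608]
 [ 0.21302799 -0.02768235 -0.97665386]] [-0.05114423  0.59759091  1.02502276]
{'t': 0.1, 'joints': array([ 1.19498981e+00,  3.42677335e-01,  1.52490105e+00,  1.21631051e-05,
        1.27541594e+00, -1.46036075e-01]), 'joint_velocities': array([ 0.00151494, -0.00161337, -0.00095715, -0.00222685, -0.00141003,
        0.00144114]), 'effort': array([ 3.48778041e-03, -4.31995904e+01, -2.44697517e+01,  7.20152026e-02,
        5.24326286e-02, -6.42283726e-05]), 'tcp_pos': array([0.11952456, 0.5110984 , 0.40410882]), 'tool_rot': array([-3.14020759e+00, -2.15475740e-04,  2.91181852e+00]), 'force': array([-0.05009998, -0.20591651,  0.04369402]), 'wrist_torque': array([0.06717892, 0.05160154, 0.01585034]), 'gripper_force': 0.0, 'grip_width': 0.09194228396366272}
```

View pics/side0.png

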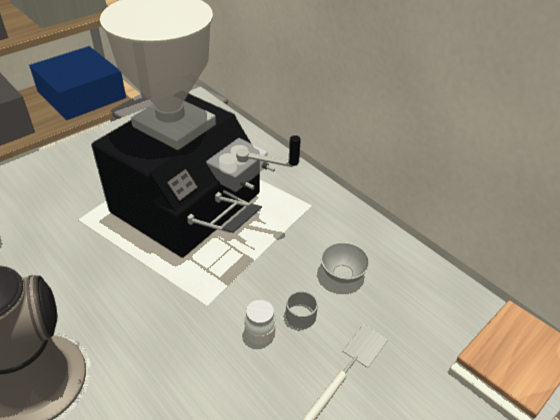

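View pics/top0.png

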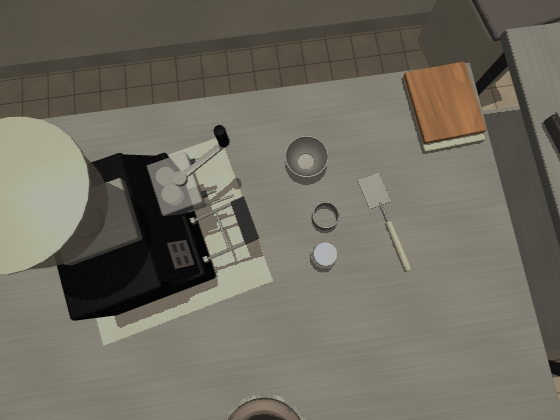

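The side view shows the grip top at about (295,138), the plate at about (242,217) and the hinge knobs at (219,197) and (190,218). The top view shows the grip at about (221,130), the plate at about (244,221) and the hinge knobs at (193,220) and (206,259). I'll zoom in for exact pixels.

```bash
cat > h.py <<'E'
import numpy as np
def K(s):
    f=210/np.tan(np.radians(s["fov_y"]/2)); return np.array([[f,0,s["cx"]],[0,f,s["cy"]],[0,0,1]])
def ray(s,p,z):
    R,t=np.array(s["R"]),np.array(s["t"]); c=-R.T@t; d=R.T@np.linalg.inv(K(s))@[*p,1]
    return c+d*(z-c[2])/d[2]
def proj(s,X):
    q=K(s)@(np.array(s["R"])@X+s["t"]); return q[:2]/q[2]
E
python3 - <<'E'
import cv2,pickle,numpy as np
from h import *
d=pickle.load(open("s0.pkl","rb"))
a=d["side"]["color"][125:245,180:310,::-1];b=d["top"]["color"][120:280,140:265,::-1]
a=cv2.resize(a,None,fx=3,fy=3,interpolation=2);b=cv2.resize(b,None,fx=3,fy=3,interpolation=2)
o=np.zeros((480,770,3),np.uint8);o[:a.shape[0],:390]=a;o[:,394:394+375]=b
cv2.imwrite("pics/crop.png",o)
for n,P in(("side",dict(grip=(295,138,.304),plate=(242,217,.172),h1=(219,197,.13),h2=(190,218,.13))),("top",dict(grip=(221,129,.304),plate=(244,221,.172),h1=(193,220,.13),h2=(206,259,.13)))):
    for k,p in P.items(): print(n,k,ray(d[n],p[:2],p[2]).round(3))
E
```

```text
side grip [ 0.707 -0.012  0.304]
side plate [ 0.532 -0.032  0.172]
side h1 [0.558 0.096 0.13 ]
side h2 [0.459 0.079 0.13 ]
top grip [ 0.709 -0.019  0.304]
top plate [ 0.53  -0.034  0.172]
top h1 [0.558 0.093 0.13 ]
top h2 [0.459 0.071 0.13 ]
```

View pics/crop.png

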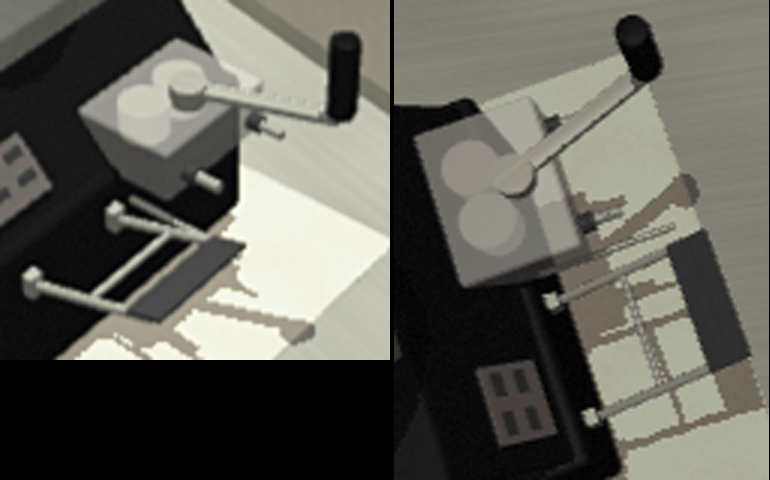

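The crop gives these pixels. In the top view the grip top is (219.7,129.3), the pivot (181,180) and the plate centre (245,220). In the side view the grip top is (295,137.7) and the plate centre (242,218). The two views agree, so I'll fit the machine frame.

```bash
python3 - <<'E'
import pickle,numpy as np
from scipy.optimize import least_squares
from h import *
d=pickle.load(open("s0.pkl","rb"))
c,s=np.cos,np.sin
G=lambda q:np.array([-.02-.13*c(.35-q),-.06-.13*s(.35-q),.304])
M=[("side",(295,137.7),G(0)),("side",(242,218),(-.1228,.07,.172)),("side",(218.5,196.5),(-.008,.02,.13)),("side",(190.5,219),(-.008,.12,.13)),
("top",(219.7,129.3),G(0)),("top",(245,220),(-.1228,.07,.172)),("top",(193.5,220.3),(-.008,.02,.13)),("top",(206.5,259),(-.008,.12,.13)),("top",(181,178),(-.02,-.06,.235))]
def W(p,m): 
    a=p[2]; m=np.array(m); return np.array([p[0]+c(a)*m[0]-s(a)*m[1],p[1]+s(a)*m[0]+c(a)*m[1],m[2]])
r=least_squares(lambda p:np.concatenate([proj(d[n],W(p,m))-px for n,px,m in M]),[.5,.09,1.8])
p=r.x;print(p,r.fun.reshape(-1,2).round(1).tolist())
for q in np.arange(0,1.01,.1125): print("grip",q.round(3),W(p,G(q)).round(4))
for b in(0,.15,.3): a=.3-b;print("plate",b,W(p,(-.008-.122*c(a)+.006*s(a),.07,.13+.122*s(a)+.006*c(a))).round(4))
print("arm tangent yaw at home: lever dir angle",p[2]+np.pi+.35, "tool y angle at start",2.912-np.pi/2)
for m in [(0,.16,0),(.28,.16,0),(0,-.16,0),(.18,0,.55)]:print(m,W(p,m).round(3))
pickle.dump(p,open("p.pkl","wb"))
E
```

```text
[0.57441946 0.10216968 1.77718242] [[0.7, 1.1], [-0.2, -0.8], [1.4, 1.9], [1.6, 1.3], [0.0, 1.3], [-1.6, 0.7], [0.6, 0.1], [-0.1, 0.1], [-2.3, -0.5]]
grip 0.0 [ 0.7059 -0.0155  0.304 ]
grip 0.112 [ 0.6931 -0.0225  0.304 ]
grip 0.225 [ 0.6795 -0.028   0.304 ]
grip 0.338 [ 0.6655 -0.032   0.304 ]
grip 0.45 [ 0.651  -0.0344  0.304 ]
grip 0.562 [ 0.6364 -0.0351  0.304 ]
grip 0.675 [ 0.6219 -0.0342  0.304 ]
grip 0.788 [ 0.6075 -0.0317  0.304 ]
grip 0.9 [ 0.5934 -0.0275  0.304 ]
plate 0 [ 0.5311 -0.0323  0.1718]
plate 0.15 [ 0.5321 -0.0372  0.1542]
plate 0.3 [ 0.5325 -0.0394  0.136 ]
arm tangent yaw at home: lever dir angle 5.268775071333941 tool y angle at start 1.3412036732051034
(0, 0.16, 0) [0.418 0.069 0.   ]
(0.28, 0.16, 0) [0.36  0.343 0.   ]
(0, -0.16, 0) [0.731 0.135 0.   ]
(0.18, 0, 0.55) [0.538 0.278 0.55 ]
```

Emit:
drive_tool(
  increments=[
    [0,-35,45,10],
    [-5,-75,90,20],
    [-15,-115,95,30],
    [-20,-155,95,40],
    [-20,-155,95,40],
  ],
)

```text
t: 0.72
tcp_pos: [0.099, 0.3544, 0.5001]
tool_rot: [3.141, 0.001, -2.673]
force: [-0.0, 0.4, -0.7]
grip_width: 0.0917
gripper_force: 0.0
```

Emit:
drive_tool(
  increments=[
    [65,-31,0,0],
    [125,-68,0,0],
    [180,-121,0,0],
    [217,-171,0,0],
    [240,-225,0,-10],
    [260,-280,0,-20],
    [270,-335,0,-30],
    [290,-390,0,-40],
    [330,-430,0,-50],
    [330,-430,0,-50],
  ],
)

```text
t: 1.98
tcp_pos: [0.4322, -0.077, 0.4982]
tool_rot: [-3.141, -0.002, 2.729]
force: [-0.6, 0.1, 0.7]
grip_width: 0.092
gripper_force: 0.0
```

Emit:
drive_tool(
  increments=[
    [50,0,0,-10],
    [100,10,0,-20],
    [150,25,0,-30],
    [200,42,0,-35],
    [250,53,0,-35],
    [276,58,0,-35],
    [276,58,0,-35],
  ],
)

```text
t: 2.85
tcp_pos: [0.7072, -0.0142, 0.4969]
tool_rot: [-3.139, -0.002, 2.128]
force: [-0.3, -0.5, 0.3]
grip_width: 0.0918
gripper_force: 0.0
```

```bash
python3 - <<'E'
from bench import manip
import cv2,numpy as np
a=manip.snapshot("side")["color"][60:260,150:400,::-1];b=manip.snapshot("top")["color"][60:260,100:350,::-1]
o=np.hstack([a,b]);cv2.imwrite("pics/p1.png",cv2.resize(o,None,fx=1.6,fy=1.6,interpolation=2))
print(manip.get_obs()["tcp_pos"],manip.get_obs()["tool_rot"])
E
```

```text
[ 0.70546131 -0.01508142  0.49897582] [-3.14051363e+00 -9.10038525e-04  2.12691768e+00]
```

View pics/p1.png

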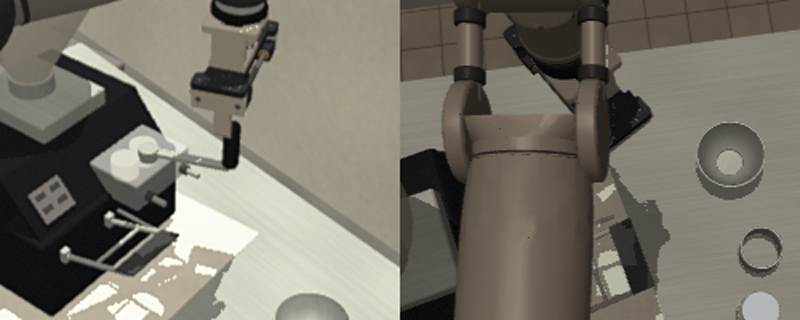

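The gripper is centred above the grip, which shows in the side crop at about (231,140) right under the fingers. I'll descend to straddle it.

Emit:
drive_tool(
  increments=[
    [0,0,-15,0],
    [0,0,-35,0],
    [0,0,-54,0],
    [0,0,-54,0],
  ],
)

```text
t: 3.45
tcp_pos: [0.7045, -0.0159, 0.4452]
tool_rot: [-3.14, -0.002, 2.126]
force: [0.2, 0.5, 0.9]
grip_width: 0.0922
gripper_force: 0.0
```

Emit:
drive_tool(
  increments=[
    [0,0,0,0],
    [0,0,0,0],
    [0,0,0,0],
    [0,0,0,0],
    [0,0,0,0],
  ],
  jaw=42,
  force=20,
)

```text
t: 4.08
tcp_pos: [0.7056, -0.0158, 0.4457]
tool_rot: [3.142, -0.0, 2.126]
force: [0.8, 0.4, -0.0]
grip_width: 0.0468
gripper_force: 0.0
```

Emit:
drive_tool(
  increments=[
    [-13,-7,0,-6.5],
    [-26,-12.5,0,-13],
    [-40,-16.5,0,-19.5],
    [-55,-19,0,-26],
    [-69.5,-19.5,0,-32],
    [-84,-18.5,0,-38.5],
    [-98.5,-16,0,-45],
    [-98.5,-16,0,-45],
  ],
)

```text
t: 5.08
tcp_pos: [0.6073, -0.0314, 0.4459]
tool_rot: [3.138, -0.001, 1.341]
force: [8.1, 0.9, -3.9]
grip_width: 0.0425
gripper_force: 3.3
```

Emit:
drive_tool(
  increments=[
    [-7,2,0,-3.2],
    [-14,4,0,-6.5],
    [-14,4,0,-6.5],
  ],
)

```text
t: 5.45
tcp_pos: [0.5939, -0.0275, 0.4459]
tool_rot: [3.138, -0.002, 1.228]
force: [8.6, 1.1, -2.6]
grip_width: 0.0421
gripper_force: 3.6
```

Emit:
drive_tool(
  increments=[
    [-3,1,0,-1.5],
    [-6,2.5,0,-3],
    [-6,2.5,0,-3],
  ],
)

```text
t: 5.82
tcp_pos: [0.5881, -0.0252, 0.4459]
tool_rot: [3.137, -0.002, 1.176]
force: [9.3, 0.2, -2.7]
grip_width: 0.0421
gripper_force: 3.8
```

Emit:
drive_tool(
  increments=[
    [-1.5,0.7,0,-0.7],
    [-3,1.4,0,-1.4],
    [-3,1.4,0,-1.4],
    [-3,1.4,0,-1.4],
  ],
)

```text
t: 6.32
tcp_pos: [0.586, -0.0242, 0.4459]
tool_rot: [3.134, -0.002, 1.151]
force: [14.3, -1.6, -4.9]
grip_width: 0.0423
gripper_force: 6.5
```

Emit:
drive_tool(
  increments=[
    [-1,0.5,0,0],
    [-2,1,0,0],
    [-2,1,0,0],
    [-2,1,0,0],
  ],
)

```text
t: 6.82
tcp_pos: [0.585, -0.0238, 0.4459]
tool_rot: [3.131, -0.003, 1.151]
force: [20.9, -3.2, -7.6]
grip_width: 0.0425
gripper_force: 10.1
```

```bash
python3 - <<'E'
from bench import manip
import cv2,numpy as np
a=manip.snapshot("side")["color"][60:260,150:400,::-1]
cv2.imwrite("pics/p2.png",cv2.resize(a,None,fx=3,fy=3,interpolation=2))
print(manip.get_obs()["force"])
E
```

```text
[20.19162749 -4.10156501 -7.9108009 ]
```

View pics/p2.png

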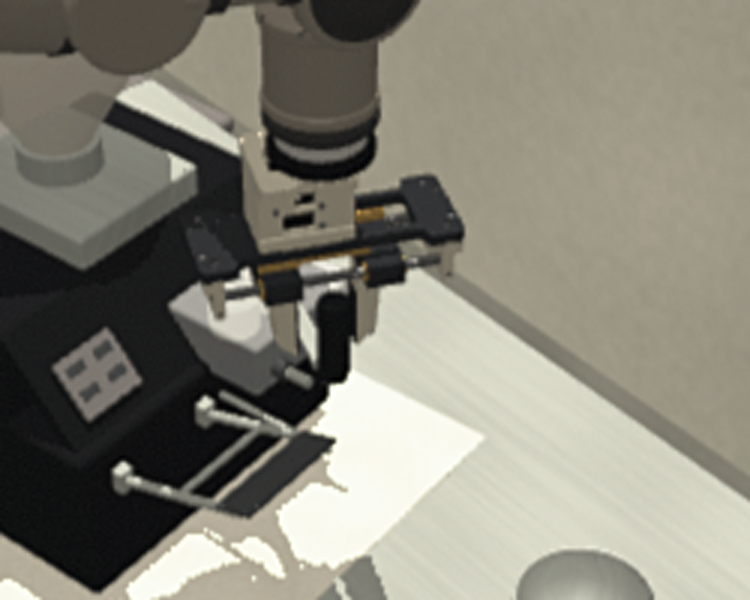

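The lever is against its stop, since force rises sharply with almost no motion and the grip sits at about (333,330) in the crop. I'll guide it home now.

Emit:
drive_tool(
  increments=[
    [12,-5,0,5.5],
    [25,-9,0,11],
    [39.5,-11.5,0,17.5],
    [54,-12.5,0,24],
    [68.5,-12,0,30],
    [83.5,-9.5,0,36.5],
    [97.5,-5.5,0,43],
    [110.5,0,0,49.5],
    [123.5,7,0,56],
    [123.5,7,0,56],
  ],
)

```text
t: 8.12
tcp_pos: [0.7061, -0.0155, 0.445]
tool_rot: [-3.141, -0.0, 2.128]
force: [-0.7, 0.2, -0.4]
grip_width: 0.0425
gripper_force: 0.0
```

Emit:
drive_tool(
  increments=[
    [0,0,0,0],
    [0,0,0,0],
    [0,0,0,0],
    [0,0,0,0],
    [0,0,0,0],
  ],
  jaw=91,
)

```text
t: 8.75
tcp_pos: [0.7055, -0.0159, 0.4458]
tool_rot: [3.141, 0.0, 2.128]
force: [-0.3, -0.4, -0.4]
grip_width: 0.0868
gripper_force: 0.0
```

Emit:
drive_tool(
  increments=[
    [0,0,20,0],
    [0,0,45,0],
    [0,0,70,0],
    [0,0,70,0],
  ],
)

```text
t: 9.25
tcp_pos: [0.7054, -0.0158, 0.518]
tool_rot: [3.138, 0.003, 2.128]
force: [0.1, 0.7, -0.5]
grip_width: 0.0908
gripper_force: 0.0
```

Emit:
drive_tool(
  increments=[
    [-40,-5,0,-7],
    [-85,-10,0,-14],
    [-130,-18,0,-20],
    [-174,-21,0,-20],
    [-174,-21,-45,-20],
    [-174,-21,-90,-20],
    [-174,-21,-130,-20],
    [-174,-21,-146,-20],
    [-174,-21,-146,-20],
  ],
  jaw=0,
)

```text
t: 10.38
tcp_pos: [0.5308, -0.0367, 0.3675]
tool_rot: [-3.137, -0.002, 1.779]
force: [0.3, 0.5, -0.4]
grip_width: 0.006
gripper_force: 0.0
```

```bash
python3 - <<'E'
from bench import manip
import cv2,numpy as np
a=manip.snapshot("side")["color"][60:260,150:400,::-1]
cv2.imwrite("pics/p3.png",cv2.resize(a,None,fx=3,fy=3,interpolation=2))
o=manip.get_obs();print(o["force"],o["tcp_pos"],o["tool_rot"],o["grip_width"])
E
```

```text
[ 0.13897743  0.48414733 -0.09446293] [ 0.53121826 -0.03682248  0.36888185] [-3.13987573e+00 -7.84132280e-04  1.77902039e+00] 0.0021411462976289927
```

View pics/p3.png

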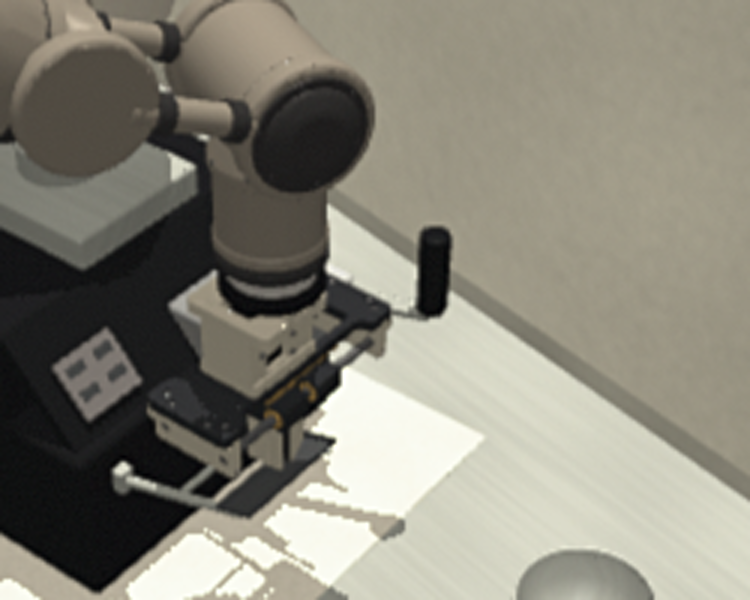

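The lever is home, with its grip top at image (295,138) as at the start. The fingertips are above the plate, so I'll press slowly.

Emit:
drive_tool(
  increments=[
    [0,0,-10,0],
    [0,0,-18,0],
    [0,-0.5,-24,0],
    [0,-1,-30,0],
    [0,-1,-36,0],
    [0,-2,-42,0],
    [0,-2,-47,0],
    [0,-2,-51,0],
    [0,-2,-54,0],
    [0,-2,-54,0],
  ],
)

```text
t: 11.68
tcp_pos: [0.532, -0.0394, 0.316]
tool_rot: [3.14, 0.002, 1.779]
force: [0.6, -3.1, 6.7]
grip_width: 0.0006
gripper_force: 3.2
```

Emit:
drive_tool(
  increments=[
    [0,0,-1,0],
    [0,0,-2,0],
    [0,0,-2,0],
    [0,0,-2,0],
  ],
)

```text
t: 12.18
tcp_pos: [0.5319, -0.0395, 0.3143]
tool_rot: [3.14, 0.002, 1.779]
force: [-0.3, -4.9, 7.4]
grip_width: 0.0006
gripper_force: 3.5
```

```bash
python3 - <<'E'
from bench import manip
import cv2,numpy as np
a=manip.snapshot("side")["color"][60:260,150:400,::-1]
cv2.imwrite("pics/p4.png",cv2.resize(a,None,fx=3,fy=3,interpolation=2))
for i in range(4):
    manip.snapshot("top");o=manip.get_obs();print(o["force"],o["tcp_pos"],o["tool_rot"],o["t"])
E
```

```text
[-0.1545307  -3.58489591  6.1502685 ] [ 0.53193816 -0.03949479  0.31432943] [3.13973117e+00 2.01741947e-03 1.77904693e+00] 12.275
[ 1.49281016 -5.42224033  6.81636107] [ 0.5319537  -0.03951037  0.31435399] [3.13965708e+00 2.03801136e-03 1.77902955e+00] 12.325
[ 1.14709847 -4.43091058  6.49189883] [ 0.5319455  -0.03949292  0.31435121] [3.13969262e+00 2.02591009e-03 1.77903500e+00] 12.375
[ 0.66688272 -5.18460012  7.39287091] [ 0.53194454 -0.03949865  0.31432904] [3.13975098e+00 2.02783527e-03 1.77910343e+00] 12.425
```

View pics/p4.png

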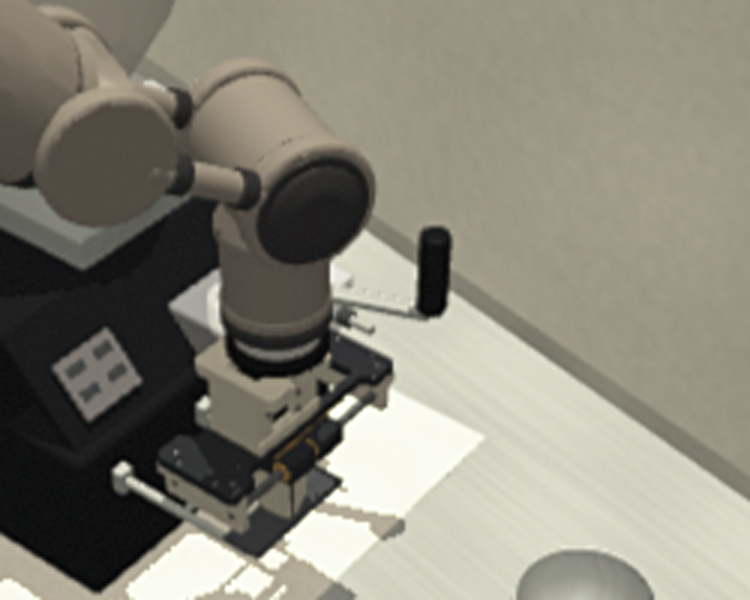

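The plate is level under the fingertips at about (290,510) in the crop. The tip height is 136 mm, the push is about 7 N and the lever is home. I'll hold here.

Emit:
drive_tool(
  increments=[
    [0,0,0,0],
    [0,0,0,0],
    [0,0,0,0],
    [0,0,0,0],
    [0,0,0,0],
    [0,0,0,0],
    [0,0,0,0],
    [0,0,0,0],
    [0,0,0,0],
    [0,0,0,0],
  ],
)

```text
t: 13.68
tcp_pos: [0.5319, -0.0395, 0.3143]
tool_rot: [3.14, 0.002, 1.779]
force: [0.0, -4.0, 6.6]
grip_width: 0.0006
gripper_force: 3.5
```

Emit:
drive_tool(
  increments=[
    [0,0,0,0],
    [0,0,0,0],
    [0,0,0,0],
    [0,0,0,0],
    [0,0,0,0],
    [0,0,0,0],
    [0,0,0,0],
    [0,0,0,0],
    [0,0,0,0],
    [0,0,0,0],
  ],
)

```text
t: 14.92
tcp_pos: [0.5319, -0.0395, 0.3143]
tool_rot: [3.14, 0.002, 1.779]
force: [0.8, -5.5, 7.2]
grip_width: 0.0006
gripper_force: 3.5
```

Emit:
drive_tool(
  increments=[
    [0,0,0,0],
    [0,0,0,0],
    [0,0,0,0],
    [0,0,0,0],
    [0,0,0,0],
    [0,0,0,0],
    [0,0,0,0],
    [0,0,0,0],
    [0,0,0,0],
    [0,0,0,0],
  ],
)

```text
t: 16.18
tcp_pos: [0.5319, -0.0395, 0.3143]
tool_rot: [3.14, 0.002, 1.779]
force: [1.1, -5.1, 7.4]
grip_width: 0.0003
gripper_force: 3.5
```

```bash
python3 -c "
from bench import manip
print(manip.finish_job())"
```

```text
the job is handed in; nothing more can be done
None
```

I swung the lever to its stop and let it come home, then pressed the bar to half travel, held it steady for about 4 s and handed the job in still holding it; no verdict came back.

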